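# Short spin on a mini centrifuge

## Task

Give the tubes in the mini centrifuge a short spin, pushing with the closed fingertips: push its open lid down until it is fully shut, then press the raised end of the tilted rocker switch right down to turn the machine on, then press the long bar key fully down and keep it held down; the program finishes while still holding the key. Do not press the bar key before the machine is on, do not press the round key (it releases the lid) at any time, do not swing the lid further open, and leave the rack, flask, bottle and tip box standing where they are.

Things in the scene. Friction and masses are not known exactly. Their poses are not given: they have to be found in the camera images.
- spinner: White mini centrifuge, fixed, 300 (x) by 230 (y) mm. Origin: centre of its underside; own x runs from control side to lid hinge and points to world +y within 0.3 rad; z up. Control deck 74 mm high, x = -150 to -40 mm; rotor chamber 120 mm high, x = -40 to 150. Rocker, bar key and round key stand on the deck in a row at x = -97, y = -70, 0, 70 mm, in any order.
- lid (a joint): Lid angle, rad. 0 = shut (lying level on the chamber), grows as it opens, stop at 1.45; starts half open at 0.55 to 1.0. A stiff friction hinge keeps it where it is left, with no spring or latch: about 1 N at the free edge closes it. Counts as shut below 0.06.
- lid_hinge (a point): Point on the lid's hinge line, at its middle: 143 mm along the centrifuge's own x from its origin and 124 mm up. The hinge line runs along the centrifuge's y.
- lid_edge (a point): Middle of the lid's free edge, on its upper face: 178 mm from the hinge line, the upper face lying 9 mm above the plane through the hinge. Grey plate 172 by 190 by 12 mm; a 60 mm wide, 8 mm thick tab reaches on to 197 mm from the hinge. Shut: upper face level, 133 mm above the bench, reaching from the hinge towards the controls.
- rocker (a joint): Angle of the rocker switch, rad: 0 = off (the end away from the lid raised), 0.44 = on (that end fully down, at its stop). Stays where it is left; about 1 to 3 N on the end moves it. Counts as on above 0.36.
- rocker_on (a point): Top of the rocker's raised end (the end away from the lid), 21 mm from the pivot, 7 mm from the end; moves with it. Press here straight down. Rocker: black plate 56 (along the centrifuge's x) by 26 by 8 mm, tilted 0.22 rad, pivot at its middle 91 mm above the bench. This point starts 99 mm above the bench and sinks 9 mm.
- bar (a joint): Travel of the long bar key, m: 0 = up, 0.006 = fully down. Spring: 1.5 N starts it, 5 N holds it fully down. Springs back when released. Counts as pressed above 0.0042.
- bar_top (a point): Centre of the top face of the long grey bar key, 74 (along the centrifuge's x) by 32 mm, level, 94 mm above the bench when up. It moves with the key.
- round (a joint): Travel of the round lid-release key, m: 0 = up, 0.006 = fully down. Same spring as the bar key. Must not be pressed (limit 0.002).
- round_top (a point): Centre of the top of the round grey key, 30 mm across, 94 mm above the bench when up. Leave it alone.
- rack: Blue tube rack with capped tubes, loose, 75 (x) by 160 (y) by 86 mm high. Origin: centre of its underside. Leave it where it stands.
- flask: Stoppered glass volumetric flask, loose, 64 mm across, 153 mm high. Origin: centre of its underside. Leave it where it stands.
- reagent: Amber reagent bottle with white cap, loose, 84 mm across, 170 mm high. Origin: centre of its underside. Leave it where it stands.
- tipbox: Grey pipette-tip box with a clear cover, loose, 82 (x) by 112 (y) by 67 mm high. Origin: centre of its underside. Leave it where it stands.

How it is judged:
By the outcome, as a careful person would: the job done as asked, in the order asked, and still so for the second after the job is handed in, while the arm keeps its last pose, push and grip.
It also fails if it takes over 48 s, if anything falls off the work surface, if the arm or the gripper's body presses on something with over 40 N, if the wrist force passes 120 N, or if a joint passes its speed limit or range.

## Robot

A 7-joint arm with a two-finger parallel gripper is mounted at the origin on the work surface. World frame = base frame: x ahead of the robot, y to its left, z up, the work surface at z = 0. Lengths are in m, angles in rad, forces in N, time in s.
With the tool pointing down it reaches from about 0.4 to 0.85 m from the base axis. Payload 10.4 kg.
Tool frame: the origin (TCP) lies at the very end of the fingers, on their centre line; the grasp point (between the pads) lies 19 mm behind it; z points along the fingers, y is the direction in which the jaws open and shut (so a half turn about z gives the same grasp; the last joint's range is limited). The gripper opens to 85 mm and grips with 20 to 120 N. Pads are 22 mm wide; open, the fingers measure 114 mm over their backs; the gripper's body (76 mm by 85 mm) begins 54 mm behind the grasp point. The pads swing forward as they close: fully open they stand 13 mm farther back than shut.
Start: joints at [1.153, 0.332, -0.065, 1.46, 0.022, 1.35, -0.088], TCP at [0.24, -0.577, 0.231] pointing down, gripper open.
Joint ranges: [-2.6, 2.6], [-0.5, 2.12], [-1.47, 1.34], [0.16, 2.42], [-1.27, 4.41], [0.06, 2.06], [-2.6, 2.6]. Speed limits (rad/s): [2.22, 2.22, 2.79, 2.79, 3.14, 3.14, 3.14].

## Interface

Orientations are given as a unit quaternion [x, y, z, w].
In Python, from workcell import manip gives the robot as it stands.
- The arm moves only by the tool arm_command, never from a script. Its arguments are lists of equal length, an entry for each row: "slide": the shift along the tool's x, y, z in mm, a list of three; "turn": the turn about the tool's z in degrees; "grip": the closure, from 0 (fully open) to 1 (shut). In form: {"slide": [[tx, ty, tz], ...], "turn": [turn, ...], "grip": [grip, ...]}. A call has 1 to 10 rows; each row shifts and turns the commanded pose from where the row before left it, along the tool's axes as they then stand; what a row does not reach is not made up. A row lasts 1/12 s, in which the tool goes at most 41.7 mm and 7.16 degrees, less where a joint would pass 70% of its speed; a pose out of reach is approached as far as the arm can. A call with a gripper value outside its range is refused whole. The fingers move at their own pace and stop on an object; "newtons" is the grip in N (left out, the last holds). Time passes only in rows, so rows that do not move let the fingers close. It gives the time, the measured TCP pose, the force and the opening at its end, in the units of the state.
- manip.get_obs(): the state, without advancing time (a new reading comes with each control period).
- manip.camera(name): name is "scene" or "top" or "wrist"; returns the picture (384x512x3 uint8, blue, green, red); there is no depth.
- manip.camera_info(name): a dict with "fx", "fy", "cx", "cy" (pixels), "rvec" (rotation vector, rad) and "tvec" (3), from world to camera coordinates, as OpenCV has them. Camera axes: x right, y down, z forward; pixel columns grow to the right and rows downward; lengths in m; the calibration is good to about 2 mm. A picture is of the moment at which its call begins: read the wrist's pose just before it. camera_info takes no time and is no camera call; for the wrist camera it gives the pose at the moment of the call.
- manip.hand_in(): hands the job in, once; it reports no verdict.
Trained networks look in the newest picture that a camera, given by its name, has taken for a name from the list of things; names that differ only in an ending like _2 or _b are one class to them, and where a whole thing is asked for, a point or a joint stands for the part that bears it (a point fixed in the world has none). Each returns a list of dicts, best first, with "score" (0 to 1); they miss things now and then, are a little off and sometimes report something else, mostly with a low value. They report only what shows in the picture. A call takes as long as a camera call.
- manip.cut_out(target, camera): "pixels" (384x512 bool, what is visible of it).
- manip.tip_of(target, camera): "xyz" ([x, y, z] in m, in the coordinates of the camera as it stood for that picture, good to about 4 mm: a listed point, or the origin of a listed thing).
The state is a dict: "clock": time; "joint_pos": joint angles; "joint_velocities": joint speeds; "tau": joint torques, N m; "position": TCP position; "ee_rot": TCP orientation; "ft_force": force on the tool from outside, world axes, zero at the start; "torque": the same for the moment, N m; "grip_width": opening from 0.0 (shut) to 1.0 (fully open).
Only numpy, scipy, OpenCV 4.12 (cv2) and the standard library are available. Lean on these libraries where they do the work, as an engineer would, in place of code of your own. Each camera call takes 0.05 s, during which the arm holds its last target.

## Working session

There is one attempt and no reset: what is moved stays moved. The work goes in short steps, Python scripts to look and compute and a tool call to move; the robot and the scene stay as the last step left them, time stands still between calls to the robot, and variables do not carry over. Pictures are saved under pics/ and viewed, and the job is handed in when it is done.

Besides the shell and the picture viewer there is one more tool, called after "Emit:" in YAML: its name, and indented under it one key for each argument. arm_command: Moves the arm, as the interface text tells. Its arguments: {"type":"object","properties":{"slide":{"type":"array","items":{"type":"array","items":{"type":"number"}}},"turn":{"type":"array","items":{"type":"number"}},"grip":{"type":"array","items":{"type":"number"}},"newtons":{"type":"number"}},"required":["slide","turn","grip"]}

```bash
mkdir -p pics; ls; cat > h.py <<'E'
import numpy as np, cv2
from workcell import manip
from scipy.spatial.transform import Rotation as R
def w(cam,p):
    i=manip.camera_info(cam); Rm=cv2.Rodrigues(np.array(i["rvec"],float))[0]
    return Rm.T@(np.array(p)-np.array(i["tvec"]).ravel())
def find(t,cam):
    return [(round(d["score"],2),np.round(w(cam,d["xyz"]),4).tolist()) for d in manip.tip_of(t,cam)[:2]]
E
python3 - <<'E'
from h import *
o=manip.get_obs(); print(o)
for c in ("scene","top"):
    cv2.imwrite(f"pics/{c}0.png",manip.camera(c))
    for t in ["spinner","lid_hinge","lid_edge","rocker_on","bar_top","round_top","rack","flask","reagent","tipbox"]:
        print(c,t,find(t,c))
E
```

```text
pics
{'clock': 0.0, 'joint_pos': array([ 1.15341309,  0.33289983, -0.06467616,  1.4609245 ,  0.02159711,
        1.34993928, -0.08851833]), 'joint_velocities': array([-0.0002537 ,  0.00132664, -0.00053917, -0.00029155, -0.00025599,
       -0.00037951,  0.00039388]), 'tau': array([ 7.52948381e-04, -6.25460243e+01,  4.92977793e-02, -3.91612816e+01,
        1.60701008e-02,  9.91578359e-03,  3.22122241e-05]), 'position': array([ 0.24021503, -0.57657969,  0.23050646]), 'ee_rot': array([ 9.80583227e-01,  1.96101989e-01, -1.80787360e-04, -7.15381023e-04]), 'ft_force': array([-0.50368205,  0.97719295, -0.01798156]), 'torque': array([ 0.02150505, -0.01355131, -0.01853854]), 'grip_width': 1.0007454974056782}
scene spinner [(0.62, [0.5926, 0.0683, -0.0])]
scene lid_hinge [(0.88, [0.5637, 0.2104, 0.1253])]
scene lid_edge [(0.89, [0.5809, 0.0855, 0.2494]), (0.15, [0.5654, 0.211, 0.1239])]
scene rocker_on [(0.59, [0.5374, -0.0582, 0.0976])]
scene bar_top [(0.67, [0.6753, -0.0164, 0.0956])]
scene round_top [(0.5, [0.563, 0.2092, 0.127]), (0.43, [0.6059, -0.0246, 0.0919])]
scene rack [(0.86, [0.7415, -0.1776, -0.0034])]
scene flask [(0.75, [0.5461, -0.1771, 0.0008])]
scene reagent [(0.74, [0.594, 0.3225, -0.0009]), (0.67, [0.605, -0.0298, 0.0911])]
scene tipbox [(0.66, [0.4653, 0.2823, -0.0033])]
top spinner [(0.68, [0.5888, 0.0729, 0.0023])]
top lid_hinge [(0.74, [0.562, 0.2099, 0.123])]
top lid_edge [(0.94, [0.5838, 0.0835, 0.2473])]
top rocker_on [(0.75, [0.5349, -0.0599, 0.0985]), (0.53, [0.5925, 0.0726, 0.0018])]
top bar_top [(0.9, [0.6685, -0.0124, 0.094]), (0.68, [0.5831, 0.0845, 0.2452])]
top round_top [(0.56, [0.6045, -0.0283, 0.0948])]
top rack [(0.63, [0.7411, -0.1827, -0.0022])]
top flask [(0.94, [0.5427, -0.1767, -0.0038])]
top reagent [(0.77, [0.5889, 0.3291, -0.002])]
top tipbox [(0.98, [0.4658, 0.28, -0.0])]
```

View pics/scene0.png

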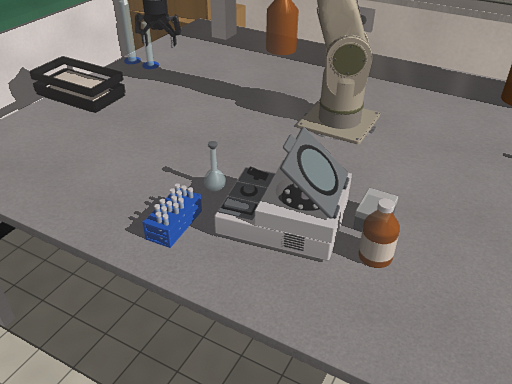

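View pics/top0.png

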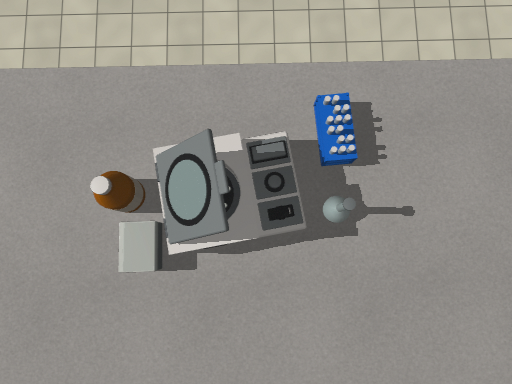

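```bash
cat >> h.py <<'E'
# spinner fit: average of scene/top, 2D least squares
def pose():
    return np.load("sp.npy")
def S(x,y,z=0):
    a,b,t=pose(); return np.array([a+np.cos(t)*x-np.sin(t)*y, b+np.sin(t)*x+np.cos(t)*y, z])
def delta(p):
    o=manip.get_obs(); r=R.from_quat(o["ee_rot"]); return np.round(r.inv().apply(np.array(p)-o["position"])*1000,1)
def yaw():
    return np.degrees(np.arctan2(*R.from_quat(manip.get_obs()["ee_rot"]).as_matrix()[[1,0],0]))
E
python3 - <<'E'
from h import *
from scipy.optimize import least_squares
obs=[((0,0),(.5926,.0683)),((0,0),(.5888,.0729)),((143,0),(.5637,.2104)),((143,0),(.562,.2099)),((-118,70),(.5374,-.0582)),((-118,70),(.5349,-.0599)),((-97,-70),(.6753,-.0164)),((-97,-70),(.6685,-.0124)),((-97,0),(.6059,-.0246)),((-97,0),(.6045,-.0283))]
def f(p):
    a,b,t=p
    return np.ravel([[a+(np.cos(t)*x-np.sin(t)*y)/1e3-u,b+(np.sin(t)*x+np.cos(t)*y)/1e3-v] for (x,y),(u,v) in obs])
r=least_squares(f,[.59,.07,1.76]); np.save("sp.npy",r.x); print(r.x,np.round(r.fun.reshape(-1,2)*1e3,1).tolist())
e=S(0,0); t=r.x[2]
for q in ([.5809,.0855],[.5838,.0835]):
    d=np.array(q)-e[:2]; print("edge own",d@[np.cos(t),np.sin(t)],d@[-np.sin(t),np.cos(t)])
print("above lid",S(.035,0,.33),delta(S(.035,0,.33)),yaw(), np.degrees(t)-90)
for n,p in dict(rock=S(-.118,.07),bar=S(-.097,-.07)).items(): print(n,p)
E
```

```text
[0.58776225 0.06950324 1.73717696] [[-4.8, 1.2], [-1.0, -3.4], [0.4, 0.1], [2.1, 0.6], [0.9, -0.3], [3.4, 1.4], [-2.4, 1.8], [4.4, -2.2], [-2.1, -1.6], [-0.7, 2.1]]
edge own 0.016912335515810537 0.004118194201243239
edge own 0.014459673475831655 0.0015894694400945086
above lid [0.58196575 0.10401992 0.33      ] [ 577.2 -497.2  -98.7] 22.62178721725465 9.532907884909577
rock [ 0.53827136 -0.05846024  0.        ]
bar [ 0.67286015 -0.01456426  0.        ]
```

Emit:
arm_command:
  slide:
    - [15, -13, -15]
    - [29, -25, -15]
    - [29, -25, -15]
    - [29, -25, -15]
    - [29, -25, -10]
    - [29, -25, -10]
    - [29, -25, -10]
    - [29, -25, -5]
    - [29, -25, 0]
    - [29, -25, 0]
  turn: [0, 0, 0, 0, 0, 0, 0, 0, 0, 0]
  grip: [1, 1, 1, 1, 1, 1, 1, 1, 1, 1]
  newtons: 20

```text
clock: 1.93
position: [0.4042, -0.2493, 0.327]
ee_rot: [0.981, 0.196, 0.0, 0.001]
ft_force: [1.2, -0.0, -0.5]
grip_width: 0.001
```

Emit:
arm_command:
  slide:
    - [29, -25, 0]
    - [29, -25, 0]
    - [29, -25, 0]
    - [29, -25, 0]
    - [29, -25, 0]
    - [29, -25, 0]
    - [29, -25, 0]
    - [29, -25, 0]
    - [15, -12, 0]
    - [0, 0, 0]
  turn: [0, 0, 0, 0, 0, 0, 0, 0, 0, 0]
  grip: [1, 1, 1, 1, 1, 1, 1, 1, 1, 1]

```text
clock: 2.77
position: [0.5508, 0.0449, 0.326]
ee_rot: [0.98, 0.199, 0.0, -0.001]
ft_force: [-0.6, 0.8, -0.1]
grip_width: -0.003
```

```bash
python3 - <<'E'
from h import *
print(delta(S(.035,0,.33)),yaw(),R.from_quat(manip.get_obs()["ee_rot"]).as_matrix()[:,2]); o=manip.get_obs(); print(o["clock"],o["position"],o["grip_width"],o["joint_pos"])
E
```

```text
[ 51.8 -42.2  -3.9] 23.0053275188997 [-1.06886361e-04  2.48994012e-03 -9.99996894e-01]
2.7667 [0.55075934 0.04492617 0.32600065] -0.0031526441570633276 [ 0.4121907   0.1956584  -0.66691037  1.47039002  0.11828095  1.5165912
 -1.42103308]
```

Emit:
arm_command:
  slide:
    - [15, -12, 0]
    - [15, -12, 0]
    - [12, -12, 0]
    - [10, -6, 0]
    - [0, 0, 0]
    - [0, 0, 0]
    - [0, 0, 0]
    - [0, 0, 0]
  turn: [0, 0, 0, 0, 6.7, 6.7, 0, 0]
  grip: [1, 1, 1, 1, 1, 1, 1, 1]

```text
clock: 3.43
position: [0.582, 0.0977, 0.3264]
ee_rot: [0.997, 0.082, 0.0, 0.0]
ft_force: [0.1, 0.0, -0.4]
grip_width: -0.002
```

```bash
python3 - <<'E'
from h import *
print(delta(S(.035,0,.33)),yaw()); o=manip.get_obs(); print(o["clock"],o["position"],o["ft_force"])
cv2.imwrite("pics/scene1.png",manip.camera("scene"));cv2.imwrite("pics/wrist1.png",manip.camera("wrist"))
E
```

```text
[ 0.9 -6.2 -3.6] 9.38304948237526
3.4333 [0.58204404 0.09772169 0.32637473] [ 0.05565019  0.00983501 -0.3991449 ]
```

View pics/scene1.png

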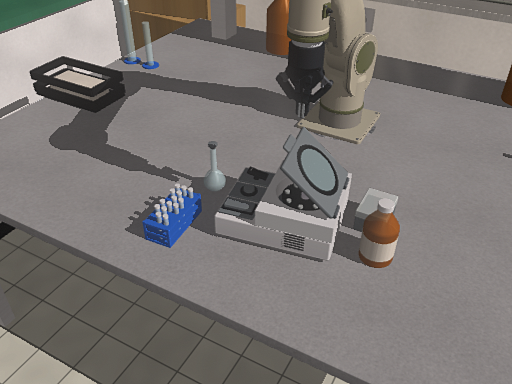

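View pics/wrist1.png

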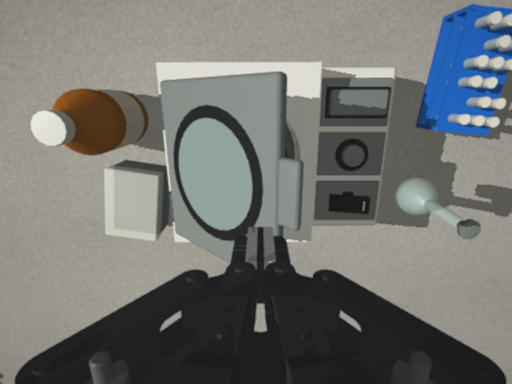

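Emit:
arm_command:
  slide:
    - [0, 0, 25]
    - [0, 0, 25]
    - [0, 0, 20]
    - [0, 0, 10]
    - [0, 3, 8]
    - [0, 4, 8]
    - [0, 4, 8]
    - [0, 4, 8]
    - [0, 3, 8]
    - [0, 0, 0]
  turn: [0, 0, 0, 0, 0, 0, 0, 0, 0, 0]
  grip: [1, 1, 1, 1, 1, 1, 1, 1, 1, 1]

```text
clock: 4.37
position: [0.5845, 0.0792, 0.2046]
ee_rot: [0.997, 0.08, -0.001, 0.0]
ft_force: [0.2, 0.4, 0.0]
grip_width: -0.002
```

Emit:
arm_command:
  slide:
    - [0, 3, 7]
    - [0, 3, 7]
    - [0, 3, 7]
    - [0, 3, 7]
    - [0, 3, 7]
    - [0, 0, 0]
  turn: [0, 0, 0, 0, 0, 0]
  grip: [1, 1, 1, 1, 1, 1]

```text
clock: 4.87
position: [0.5866, 0.0648, 0.1694]
ee_rot: [0.997, 0.08, -0.001, 0.0]
ft_force: [-0.1, 0.9, -0.8]
grip_width: -0.0
```

```bash
python3 - <<'E'
from h import *
print(delta(S(-.012,0,.133)),yaw()); o=manip.get_obs(); print(o["clock"],o["position"],o["ft_force"])
cv2.imwrite("pics/scene2.png",manip.camera("scene"));cv2.imwrite("pics/wrist2.png",manip.camera("wrist"))
E
```

```text
[ 2.1  7.5 36.4] 9.17730630034969
4.8667 [0.58655341 0.06477145 0.16937785] [-0.10937313  0.94592272 -0.81592157]
```

View pics/scene2.png

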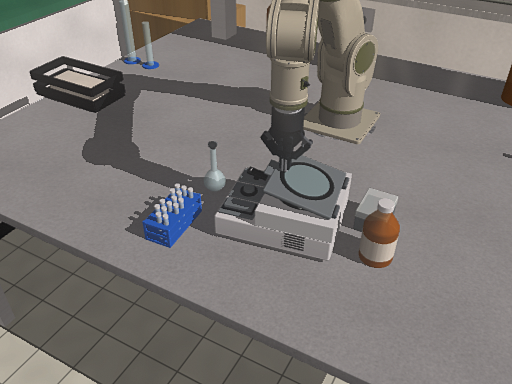

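View pics/wrist2.png

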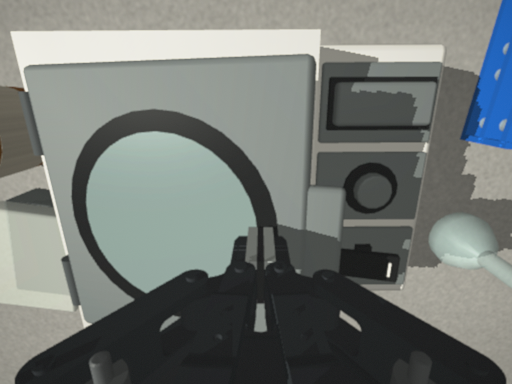

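Emit:
arm_command:
  slide:
    - [0, 2, 7]
    - [0, 2, 7]
    - [0, 2, 7]
    - [0, 2, 7]
    - [0, 0, 5]
    - [0, 0, 3]
    - [0, 0, 2]
    - [0, 0, 0]
    - [0, 0, 0]
  turn: [0, 0, 0, 0, 0, 0, 0, 0, 0]
  grip: [1, 1, 1, 1, 1, 1, 1, 1, 1]

```text
clock: 5.72
position: [0.5886, 0.058, 0.1334]
ee_rot: [0.997, 0.08, 0.0, 0.0]
ft_force: [-0.3, -0.7, 0.4]
grip_width: -0.002
```

Emit:
arm_command:
  slide:
    - [0, 0, 1]
    - [0, 0, 0]
    - [0, 0, 0]
  turn: [0, 0, 0]
  grip: [1, 1, 1]

```text
clock: 5.97
position: [0.5887, 0.0581, 0.1331]
ee_rot: [0.997, 0.08, 0.0, 0.0]
ft_force: [-2.7, -0.9, 6.7]
grip_width: -0.002
```

Emit:
arm_command:
  slide:
    - [0, 0, 2]
    - [0, 0, 0]
    - [0, 0, 0]
  turn: [0, 0, 0]
  grip: [1, 1, 1]

```text
clock: 6.22
position: [0.5888, 0.0581, 0.1328]
ee_rot: [0.997, 0.08, 0.001, 0.0]
ft_force: [-10.0, -2.2, 21.9]
grip_width: 0.001
```

Emit:
arm_command:
  slide:
    - [0, 0, -5]
    - [0, 0, -10]
    - [0, 0, -25]
    - [0, 0, -25]
    - [0, 0, 0]
    - [0, 0, 0]
  turn: [0, 0, 0, 0, 0, 0]
  grip: [1, 1, 1, 1, 1, 1]

```text
clock: 6.72
position: [0.5894, 0.0582, 0.197]
ee_rot: [0.997, 0.08, 0.002, 0.0]
ft_force: [-0.3, 0.2, -0.3]
grip_width: -0.001
```

```bash
python3 - <<'E'
from h import *
o=manip.get_obs(); print(o["clock"],o["position"],o["ft_force"])
for c in ("scene","top","wrist"):
    cv2.imwrite(f"pics/{c}3.png",manip.camera(c))
    for t in ["lid_edge","rocker_on","bar_top","round_top"]: print(c,t,find(t,c))
print(S(-.035,0,.133),"r",S(-.118,.07,.099),"b",S(-.097,-.07,.094))
print("to above rocker",delta(S(-.118,.07,.16)),yaw())
E
```

```text
6.7167 [0.58936226 0.05820096 0.19700915] [-0.32060859  0.18546388 -0.30893713]
scene lid_edge [(0.92, [0.5931, 0.0349, 0.135])]
scene rocker_on [(0.63, [0.536, -0.0569, 0.097]), (0.49, [0.5923, 0.3238, 0.0003])]
scene bar_top []
scene round_top [(0.52, [0.6055, -0.0269, 0.0904])]
top lid_edge []
top rocker_on []
top bar_top [(0.42, [0.6675, -0.0134, 0.0944])]
top round_top [(0.47, [0.6698, -0.0123, 0.0928])]
wrist lid_edge [(0.72, [0.5936, 0.0337, 0.1318])]
wrist rocker_on [(0.63, [0.5442, -0.06, 0.0986])]
wrist bar_top [(0.97, [0.6741, -0.0194, 0.0932])]
wrist round_top [(0.9, [0.6012, -0.0267, 0.0936])]
[0.59355874 0.03498657 0.133     ] r [ 0.53827136 -0.05846024  0.099     ] b [ 0.67286015 -0.01456426  0.094     ]
to above rocker [-68.2 106.8  35.3] 9.219788500027155
```

View pics/scene3.png

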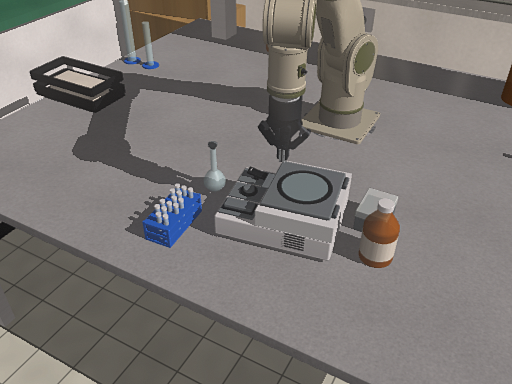

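View pics/wrist3.png

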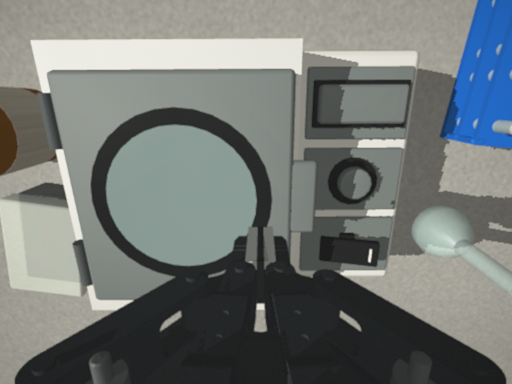

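Emit:
arm_command:
  slide:
    - [-15, 24, 0]
    - [-20, 30, 0]
    - [-20, 30, 0]
    - [-13, 23, 0]
    - [0, 0, 15]
    - [0, 0, 20]
    - [0, 0, 0]
    - [0, 0, 0]
    - [0, 0, 0]
  turn: [0, 0, 0, 0, 0, 0, 0, 0, 0]
  grip: [1, 1, 1, 1, 1, 1, 1, 1, 1]

```text
clock: 8.22
position: [0.539, -0.0581, 0.1612]
ee_rot: [0.997, 0.081, 0.0, -0.0]
ft_force: [0.5, -0.2, 0.6]
grip_width: -0.003
```

```bash
python3 - <<'E'
from h import *
o=manip.get_obs(); print(o["clock"],o["position"],o["ft_force"])
for c in ("wrist","top"):
    cv2.imwrite(f"pics/{c}4.png",manip.camera(c))
    for t in ["rocker_on","bar_top","round_top"]: print(c,t,find(t,c))
print("to above rocker",delta(S(-.118,.07,.105)),yaw())
E
```

```text
8.2167 [ 0.5390101  -0.05812769  0.16123793] [ 0.54371282 -0.156177    0.64890018]
wrist rocker_on [(0.61, [0.5435, -0.0582, 0.0943])]
wrist bar_top []
wrist round_top []
top rocker_on []
top bar_top [(0.85, [0.6686, -0.0139, 0.0924])]
top round_top [(0.55, [0.6023, -0.0273, 0.0962])]
to above rocker [-0.4 -0.1 55.6] 9.230331804686312
```

View pics/wrist4.png

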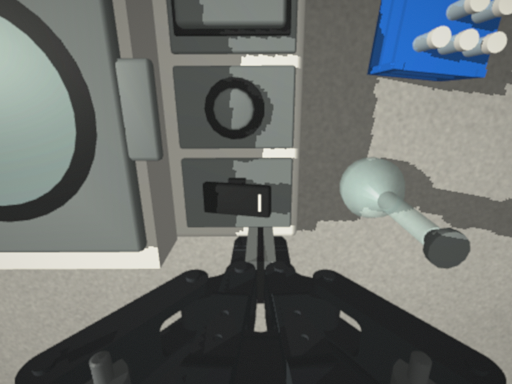

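```bash
cat >> h.py <<'E'
def px(cam,u,v,z):
    i=manip.camera_info(cam); Rm=cv2.Rodrigues(np.array(i["rvec"],float))[0]; t=np.array(i["tvec"]).ravel()
    c=-Rm.T@t; d=Rm.T@np.array([(u-i["cx"])/i["fx"],(v-i["cy"])/i["fy"],1]); return c+d*(z-c[2])/d[2]
E
python3 - <<'E'
from h import *
for u,v in [(261,203),(271,184),(269,216),(204,182),(204,213)]: print(u,v,px("wrist",u,v,.099),delta(px("wrist",u,v,.099)))
E
```

```text
261 203 [ 0.5392977 -0.0597607  0.099    ] [ 0.4  1.3 61.6]
271 184 [ 0.55576716 -0.06477165  0.099     ] [15.8  8.9 61.6]
269 216 [ 0.52948431 -0.06776697  0.099     ] [-10.6   7.6  61.6]
204 182 [ 0.54917181 -0.01431011  0.099     ] [ 17.4 -42.   61.6]
204 213 [ 0.52380759 -0.01687068  0.099     ] [ -8.  -43.5  61.6]
```

Emit:
arm_command:
  slide:
    - [1, 1, 15]
    - [0, 0, 20]
    - [0, 0, 15]
    - [0, 0, 6]
    - [0, 0, 4]
    - [0, 0, 4]
    - [0, 0, 4]
    - [0, 0, 3]
    - [0, 0, 0]
    - [0, 0, 0]
  turn: [0, 0, 0, 0, 0, 0, 0, 0, 0, 0]
  grip: [1, 1, 1, 1, 1, 1, 1, 1, 1, 1]

```text
clock: 9.45
position: [0.5405, -0.06, 0.0913]
ee_rot: [0.997, 0.08, 0.001, 0.001]
ft_force: [-5.8, -1.9, 16.0]
grip_width: -0.002
```

Emit:
arm_command:
  slide:
    - [0, 0, 1]
    - [0, 0, 0]
    - [0, 0, 0]
  turn: [0, 0, 0]
  grip: [1, 1, 1]

```text
clock: 9.7
position: [0.5406, -0.0599, 0.0911]
ee_rot: [0.997, 0.08, 0.001, 0.001]
ft_force: [-10.0, -1.7, 24.9]
grip_width: -0.001
```

Emit:
arm_command:
  slide:
    - [0, 0, -5]
    - [0, 0, -15]
    - [0, 0, -25]
    - [0, 0, -25]
    - [0, 0, 0]
    - [0, 0, 0]
  turn: [0, 0, 0, 0, 0, 0]
  grip: [1, 1, 1, 1, 1, 1]

```text
clock: 10.2
position: [0.5408, -0.0593, 0.1599]
ee_rot: [0.997, 0.08, 0.002, 0.0]
ft_force: [-0.4, 0.4, 0.2]
grip_width: -0.003
```

```bash
python3 - <<'E'
from h import *
o=manip.get_obs(); print(o["clock"],o["position"],o["ft_force"])
for c in ("wrist","scene"):
    cv2.imwrite(f"pics/{c}5.png",manip.camera(c))
    for t in ["rocker_on","lid_edge"]: print(c,t,find(t,c))
print("to above bar",delta(S(-.097,-.07,.15)),yaw())
a=cv2.imread("pics/wrist5.png")[150:260,160:320]; cv2.imwrite("pics/w5z.png",cv2.resize(a,None,fx=4,fy=4))
E
```

```text
10.2 [ 0.5408008  -0.05933631  0.15994758] [-0.40074953  0.40863985  0.16922937]
wrist rocker_on [(0.89, [0.5406, -0.0611, 0.0834])]
wrist lid_edge [(0.78, [0.5934, 0.0328, 0.1279])]
scene rocker_on [(0.73, [0.5461, -0.176, 0.0023]), (0.51, [0.5409, -0.059, 0.0888])]
scene lid_edge [(0.82, [0.5909, 0.0356, 0.1343]), (0.61, [0.5912, 0.0665, -0.0025])]
to above bar [139.1 -22.8   7.3] 9.227212240185391
```

View pics/w5z.png

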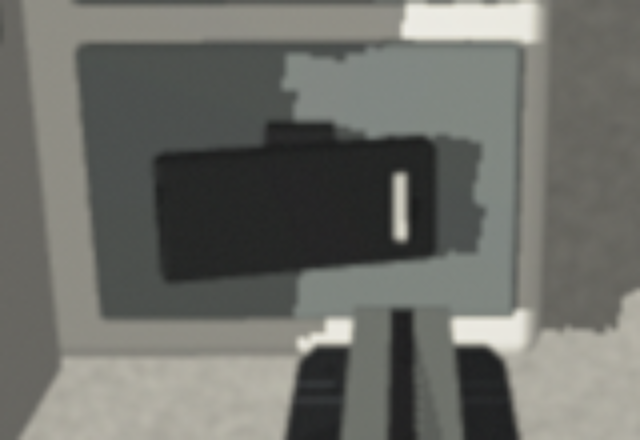

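Emit:
arm_command:
  slide:
    - [20, -4, 0]
    - [35, -5, 0]
    - [35, -5, 0]
    - [30, -5, 0]
    - [19, -1, 0]
    - [0, 0, 10]
    - [0, 0, 10]
    - [0, 0, 0]
    - [0, 0, 0]
  turn: [0, 0, 0, 0, 0, 0, 0, 0, 0]
  grip: [1, 1, 1, 1, 1, 1, 1, 1, 1]

```text
clock: 11.25
position: [0.6723, -0.0181, 0.1371]
ee_rot: [0.997, 0.08, -0.001, 0.0]
ft_force: [-0.6, 0.1, 0.4]
grip_width: 0.0
```

```bash
python3 - <<'E'
from h import *
o=manip.get_obs(); print(o["clock"],o["position"],o["ft_force"])
for c in ("wrist",):
    cv2.imwrite(f"pics/{c}6.png",manip.camera(c))
    for t in ["bar_top","rocker_on"]: print(c,t,find(t,c))
print("to bar",delta(S(-.097,-.07,.094)),yaw())
E
```

```text
11.25 [ 0.67228227 -0.01811309  0.13711727] [-0.59773472  0.08615134  0.37296075]
wrist bar_top [(0.71, [0.6747, -0.0182, 0.0933])]
wrist rocker_on []
to bar [-0.1 -3.5 45. ] 9.184792867344841
```

View pics/wrist6.png

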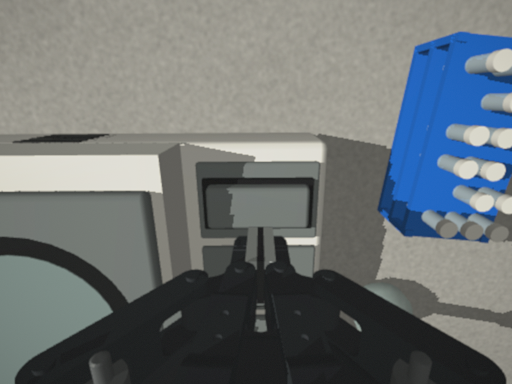

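```bash
python3 - <<'E'
from h import *
for u,v in [(257,206),(205,228),(311,228),(309,185)]: print(delta(px("wrist",u,v,.094)))
E
```

```text
[ 4.4 -1.7 45. ]
[-12.9 -40.   45. ]
[-12.9  38.   45.1]
[20.2 34.8 45.1]
```

Emit:
arm_command:
  slide:
    - [2, -1, 15]
    - [0, 0, 15]
    - [0, 0, 8]
    - [0, 0, 4]
    - [0, 0, 3]
    - [0, 0, 3]
    - [0, 0, 2]
    - [0, 0, 0]
    - [0, 0, 0]
  turn: [0, 0, 0, 0, 0, 0, 0, 0, 0]
  grip: [1, 1, 1, 1, 1, 1, 1, 1, 1]

```text
clock: 12.15
position: [0.6757, -0.0162, 0.089]
ee_rot: [0.997, 0.08, 0.0, 0.0]
ft_force: [-4.0, -0.3, 5.2]
grip_width: -0.001
```

Emit:
arm_command:
  slide:
    - [0, 0, 1]
    - [0, 0, 1]
    - [0, 0, 0]
    - [0, 0, 0]
    - [0, 0, 0]
  turn: [0, 0, 0, 0, 0]
  grip: [1, 1, 1, 1, 1]

```text
clock: 12.57
position: [0.6758, -0.0162, 0.0881]
ee_rot: [0.997, 0.08, 0.001, 0.0]
ft_force: [-7.5, -1.1, 13.9]
grip_width: 0.001
```

```bash
python3 - <<'E'
from h import *
o=manip.get_obs(); print(o["clock"],o["position"],o["ft_force"])
for c in ("wrist","scene","top"):
    cv2.imwrite(f"pics/{c}7.png",manip.camera(c))
    for t in ["bar_top","rocker_on","lid_edge","round_top","rack","flask","reagent","tipbox"]: print(c,t,find(t,c)[:1])
E
```

```text
12.5667 [ 0.67582935 -0.01616575  0.0880523 ] [-7.51496126 -1.08864553 13.85449864]
wrist bar_top [(0.91, [0.6742, -0.021, 0.0851])]
wrist rocker_on []
wrist lid_edge []
wrist round_top []
wrist rack [(0.69, [0.7414, -0.1786, -0.0012])]
wrist flask []
wrist reagent []
wrist tipbox []
scene bar_top [(0.75, [0.6758, -0.0131, 0.0878])]
scene rocker_on [(0.47, [0.5392, -0.0591, 0.0884])]
scene lid_edge [(0.82, [0.5929, 0.0349, 0.1346])]
scene round_top [(0.72, [0.6744, -0.0157, 0.0902])]
scene rack [(0.72, [0.7418, -0.1777, -0.0022])]
scene flask [(0.91, [0.5459, -0.1734, -0.0029])]
scene reagent [(0.66, [0.5956, 0.3218, -0.0001])]
scene tipbox [(0.87, [0.4643, 0.2824, -0.0026])]
top bar_top []
top rocker_on [(0.47, [0.5359, -0.0586, 0.0907])]
top lid_edge [(0.91, [0.5937, 0.0346, 0.1301])]
top round_top []
top rack [(0.74, [0.7387, -0.1819, 0.0027])]
top flask []
top reagent [(0.71, [0.7427, -0.182, -0.0014])]
top tipbox [(0.74, [0.4634, 0.2812, 0.0])]
```

View pics/scene7.png

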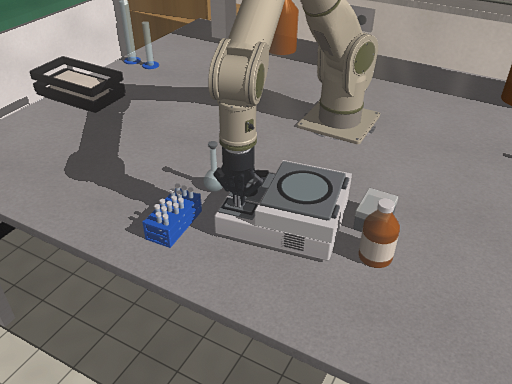

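View pics/wrist7.png

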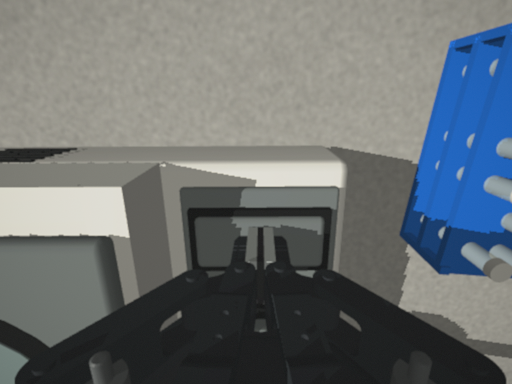

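```bash
python3 - <<'E'
from h import *
o=manip.get_obs(); print(o["clock"],o["position"],o["ft_force"]); print(manip.hand_in())
E
```

```text
13.9167 [ 0.67582358 -0.01619751  0.08806336] [-7.05514628 -0.8083032  13.69615798]
the job is handed in; nothing more can be done
None
```

I shut the lid, switched the rocker on, then pressed the bar key and handed the job in at 13.9 s while still holding it down. `hand_in` gives no verdict, so these are my own last checks:

- **Lid:** pushed to its stop, with the tip at 133 mm against about 22 N. Afterwards the free edge measured 130–135 mm, where shut is 133 mm.
- **Rocker:** pressed to its stop at about 25 N. Its end then measured 83–91 mm, down from about 98 mm. The expected height when on is 90 mm, and the close-up picture shows it tilted the other way.
- **Bar key:** held with the tip at 88.1 mm (6 mm of travel) at about 14 N, when 5 N is enough to hold it fully down.
- **Round key:** not touched. In the last pictures it was hidden behind the gripper. The one "round key" detection (scene camera) was really the bar key.
- **Loose items:** the scene camera put the rack, flask, bottle and tip box within about 4 mm of where they started, all standing. The top camera missed the flask and mistook the rack for the bottle.

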